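Index the bonding jig and hold a tile flush with the spacer

TASK

Turn the bonding jig's round table by its red post until the widest of its three channels clicks into line with the yellow-posted gate in the rim, and let go of the post. Then pick up the spacer by its orange grip, slide it upright through the gate into that channel, the only one wide enough for it, and push the spring-loaded black tile at its end all the way back, flush against the hub. Finish while still gripping the spacer and holding the tile pressed flush, and leave the tin, the bottle and the carton where they are.

Things in the scene. Friction and masses are not known exactly. Their poses are not given: they have to be found in the camera images.
- jig: Fixed round bonding jig, grey base of 204 mm diameter with a blue rim wall (centre radius 93 mm, top 46 mm above the bench). Origin on the bench under the table's vertical axis, z up. Its -x axis points out through the gate: a 67 mm wide opening in the rim between two yellow posts (tops at 47 mm), with an aluminium loading tongue in it (50 mm wide, top at 29 mm) that ends 118 mm from the axis.
- turntable (a joint): Angle (rad) of the aluminium table (156 mm diameter, top face 30 mm above the bench) about the jig's vertical axis; positive is anticlockwise seen from above. 0: the wide channel is in line with the gate. A spring detent centres it at 0 once it is brought within about 0.08 rad and the post is let go; moving into it takes up to about 6 N at the post, elsewhere about 1 N. Starts at 0.6 to 1.5; travel -0.5 to 1.75.
- post (a point): Point on the axis of the red upright turning post on the table, 76 mm above the bench, where it can be pinched; the post is round, 14 mm in diameter, its top 90 mm above the bench, 62 mm from the table's axis. It is fixed to the table and is carried round with it. All else on the jig (rim, channel walls) stays below 47 mm, but for a 58 mm high stub on the axis.
- wide_channel (a point): Point on the floor of the wide channel (table's top face), on its centre line, 51 mm from the table's axis; it turns with the table and its +x axis points along the channel to the hub. The channel is 28 mm wide between blue walls 16 mm high and 6 mm thick, which run from 35 to 76 mm from the table's axis. The other two channels, 120 degrees either side, look alike but are only 18 and 14 mm wide. The spacer's middle is over this point when the tile is flush.
- tile (a joint): How far (m) the black tile at the inner end of the wide channel (26 mm wide, 8 mm thick, 15 mm high) has been pushed towards the hub: 0 at rest, 0.010 flush against the hub. A spring pushes it back with 4 N at rest and 7 N when flush. Its outer face is 36 mm from the table's axis at rest, 26 mm when flush.
- spacer_mid (a point): Middle of the loose spacer, half-way up, 32.5 mm above its underside; z up, x along its length. Brass block 50 mm long (x), 24 mm wide (y) and 20 mm high, with an orange upright grip on top, 30 mm long (x), 12 mm wide (y), from 20 to 65 mm above the underside. About 0.16 kg. Either end may go first. Stands on the bench at the start.
- grease_tin: Green grease tin, 68 mm diameter, 44 mm high; a bystander, origin at the centre of its underside.
- oil_bottle: White oil bottle with red nozzle, 38 mm diameter, 115 mm high; a bystander, origin at the centre of its underside.
- carton: Small yellow carton, 42 x 62 x 26 mm; a bystander, origin at the centre of its underside.

How it is judged:
By the outcome, as a careful person would: the job done as asked, in the order asked, and still so for the second after the job is handed in, while the arm keeps its last pose, push and grip.
It also fails if it takes over 54 s, if anything falls off the work surface, if the arm or the gripper's body presses on something with over 40 N, if the wrist force passes 120 N, or if a joint passes its speed limit or range.

ROBOT

A 6-joint arm with a two-finger parallel gripper is mounted at the origin on a cart in front of the work surface, level with it; the furniture and walls round the work are solid. World frame = base frame: x ahead of the robot, y to its left, z up, the work surface at z = 0. Lengths are in m, angles in rad, forces in N, time in s.
With the tool pointing down it reaches from about 0.35 to 0.8 m from the base axis. Payload 7.3 kg.
Tool frame: the origin (TCP) lies between the finger pads; the fingertips stand 25 mm ahead of it and the grasp point (between the pads) lies 6 mm ahead of it (r.tip_extent is the distance from the TCP to the fingertips, in m); z points along the fingers, y is the line along which they close (so a half turn about z gives the same grasp; the last joint's range is limited). The gripper opens to 85 mm and grips with 20 to 120 N. Pads are 22 mm wide; open, the fingers measure 114 mm over their backs; the gripper's body (76 mm by 85 mm) begins 54 mm behind the grasp point. The pads swing forward as they close: fully open they stand 13 mm farther back than shut.
Start: joints at [1.112, 0.342, 1.524, -0, 1.275, -0.146], TCP at [0.162, 0.5, 0.256] pointing down, gripper open.
Joint ranges: [-2.53, 2.53], [-0.77, 2.02], [0.04, 2.7], [-1, 4.14], [0.28, 2.66], [-3.11, 3.11]. Speed limits (rad/s): [2.57, 2.57, 3.14, 3.14, 3.14, 3.14].

INTERFACE

Orientations are given as a unit quaternion [x, y, z, w].
In Python, from workcell import r, command_gripper, optics gives the robot as it stands. The module is installed in compiled form; this text tells all that it offers. Calls block until the motion is done:
- r.reach(position, orientation): joint-space move of the TCP to a pose.
- r.move_straight(position, orientation=None, speed=0.15, max_force=None): straight line of the TCP; orientation=None keeps the orientation; speed is the mean speed in m/s. With max_force (N) it stops when the force on the tool has changed by that much, and returns True; else False.
- r.movej(angles): joint-space move.
- command_gripper(opening, force=None): finger opening in m; force is the grip in N (None keeps the last); returns when the fingers have stopped.
- r.hold(seconds).
- r.solve_ik(position, orientation): joint angles nearest the present ones, or None.
- r.read_state(): the state.
- optics.get_image(name): name is "scene" or "top" or "wrist"; returns (picture, depth): 480x640x3 uint8, red, green, blue; 480x640 float32, m along the optical axis (not along the pixel's ray), 0 where there is no reading.
- optics.camera_model(name): a dict with "K" (3x3 intrinsics, pixels), "R" (3x3) and "t" (3): a world point X has camera coordinates R X + t; the wrist camera has in their place "tool_from_camera" (4x4, takes a point from camera to tool coordinates, whose origin is the TCP and whose axes are the flange's). Camera axes: x right, y down, z forward; pixel columns grow to the right and rows downward; lengths in m; the calibration is good to about 2 mm. The wrist camera is an equidistant fisheye: a pixel r from the principal point sees the ray r / f radians off the axis. A picture is of the moment at which its call begins: read the wrist's pose just before it. camera_model takes no time and is no camera call.
A pose or a line that the arm cannot do raises r.PlanningError and nothing moves.
- r.finish_job(): hands the job in; it is judged then, once.
The state is a dict: "time_s": time; "joint_positions": joint angles; "dq": joint speeds; "tau": joint torques, N m; "eef_pos": TCP position; "eef_rot": TCP orientation; "contact_force": force on the tool from outside, world axes, zero at the start; "torque": the same for the moment, N m; "grip_width": finger opening in m; "grip_force": force on a finger pad.
Only numpy, scipy, OpenCV 4.12 (cv2) and the standard library are available. Lean on these libraries where they do the work, as an engineer would, in place of code of your own. Each camera call takes 0.05 s, during which the arm holds its last target. There are 200 camera calls.

## Working session

There is one attempt and no reset: what is moved stays moved. The work goes in short steps, each a Python script; the robot and the scene stay as the last script left them, time stands still between calls to the robot, and variables do not carry over. Pictures are saved under pics/ and viewed, at most 10 in all, crops included, and the job is handed in when it is done.

```bash
mkdir -p pics && python3 - <<'E'
from workcell import r, optics
import cv2, numpy as np
for n in ("scene","top"):
    p,d=optics.get_image(n); cv2.imwrite(f"pics/{n}0.png",p[:,:,::-1]); np.savez(f"{n}0.npz",p=p,d=d)
    m=optics.camera_model(n); print(n,m["K"].round(1).tolist(),m["R"].round(3).tolist(),m["t"].round(3).tolist())
print(r.read_state())
E
```

```text
scene [[486.8, 0.0, 322.3], [0.0, 486.8, 236.2], [0.0, 0.0, 1.0]] [[0.858, -0.514, -0.016], [-0.246, -0.383, -0.891], [0.452, 0.768, -0.455]] [-0.486, 0.215, 0.978]
top [[579.3, 0.0, 319.2], [0.0, 579.3, 244.1], [0.0, 0.0, 1.0]] [[-0.022, -1.0, -0.019], [-0.994, 0.024, -0.108], [0.108, 0.017, -0.994]] [0.007, 0.582, 1.629]
{'time_s': 0.1, 'joint_positions': array([ 1.11198888e+00,  3.42616458e-01,  1.52494720e+00, -1.04611288e-05,
        1.27537514e+00, -1.45969213e-01]), 'dq': array([-6.07270222e-04,  4.98583291e-05, -2.65729629e-03,  8.63323267e-04,
       -3.17582189e-04, -1.66947319e-04]), 'tau': array([ 2.87963383e-03, -4.34441936e+01, -2.46488965e+01,  1.85336972e-05,
        4.68737679e-03, -2.44665983e-05]), 'eef_pos': array([0.16139321, 0.4992315 , 0.25570544]), 'eef_rot': array([ 1.55780504e-01,  9.87791467e-01, -6.44026507e-04, -1.95666594e-04]), 'contact_force': array([ 0.53882695, -0.24571122,  0.87061567]), 'torque': array([-0.04669478, -0.02323649, -0.00392361]), 'grip_force': 0.0, 'grip_width': 0.08569583350676237}
```

View pics/scene0.png

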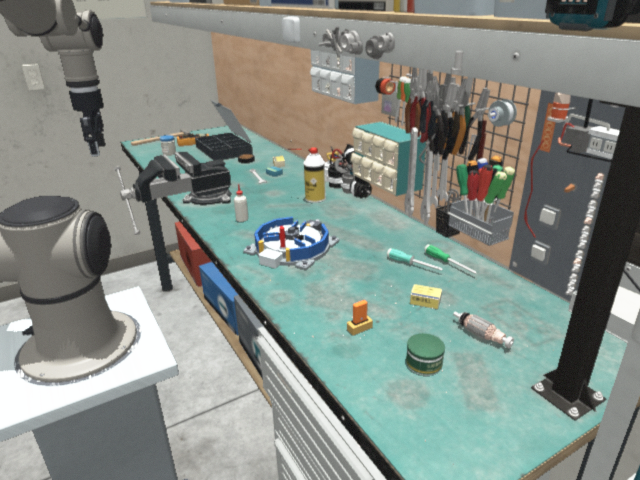

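View pics/top0.png

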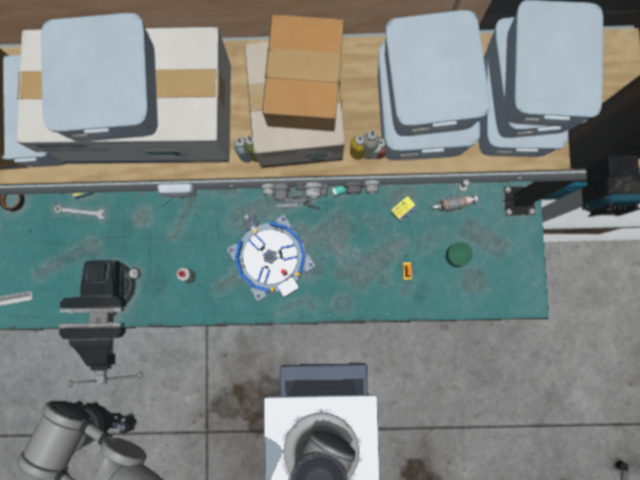

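The scene view shows the jig near (290,240), with the red post at (282,237), the orange spacer at (360,318), the tin at (425,353) and the carton at (425,296). In the top view the jig is at (270,257), the gate with its tongue at (288,285), and the spacer at (407,271).

```bash
cat > h.py <<'E'
from workcell import r, optics, command_gripper
import numpy as np, cv2
from scipy.spatial.transform import Rotation as Ro
def ray(name,uv,m=None):
    m=m or optics.camera_model(name); K=np.array(m["K"])
    d=np.linalg.inv(K)@np.array([uv[0],uv[1],1.]); R=np.array(m["R"])
    return -R.T@np.array(m["t"]), R.T@d
def onplane(name,uv,z):
    o,d=ray(name,uv); return o+d*(z-o[2])/d[2]
def wray(uv,pos,quat):
    m=optics.camera_model("wrist"); K=np.array(m["K"])
    x=(uv[0]-K[0,2])/K[0,0]; y=(uv[1]-K[1,2])/K[1,1]; th=np.hypot(x,y)
    d=np.array([x/th*np.sin(th),y/th*np.sin(th),np.cos(th)]) if th>1e-9 else np.array([0,0,1.])
    T=np.array(m["tool_from_camera"]); R=Ro.from_quat(quat).as_matrix()
    return pos+R@T[:3,3], R@T[:3,:3]@d
def wplane(uv,z,pos,quat):
    o,d=wray(uv,pos,quat); return o+d*(z-o[2])/d[2]
def blobs(p,lo,hi,amin=3,box=None):
    h=cv2.cvtColor(p,cv2.COLOR_RGB2HSV); m=cv2.inRange(h,np.array(lo),np.array(hi))
    if lo[0]<0: m=cv2.inRange(h,np.array([0,*lo[1:]]),np.array(hi))|cv2.inRange(h,np.array([180+lo[0],*lo[1:]]),np.array([180,*hi[1:]]))
    if box: k=np.zeros_like(m); k[box[1]:box[3],box[0]:box[2]]=1; m=m*k
    n,l,s,c=cv2.connectedComponentsWithStats(m)
    return [(c[i].round(1),s[i].tolist()) for i in range(1,n) if s[i][4]>=amin],l,m
def down(yaw):  # tool z down, tool y axis at angle yaw in world
    y=np.array([np.cos(yaw),np.sin(yaw),0]); z=np.array([0,0,-1.]); x=np.cross(y,z)
    return Ro.from_matrix(np.c_[x,y,z]).as_quat()
E
python3 - <<'E'
from h import *
p=np.load("top0.npz")["p"]; d=np.load("top0.npz")["d"]
B=(220,190,480,310)
for nm,lo,hi,z in (("red",[-8,120,80],[8,255,255],.088),("orange/yel",[9,120,120],[35,255,255],.06),("blue",[100,130,60],[125,255,255],.046),("green",[55,100,20],[85,255,75],.044)):
    for c,s in blobs(p,lo,hi,4,B)[0]: print(nm,c,s,onplane("top",c,z).round(3))
cv2.imwrite("pics/topcrop.png",cv2.resize(p[205:310,220:325,::-1],None,fx=5.6,fy=5.6,interpolation=cv2.INTER_CUBIC))
print(np.array(optics.camera_model("wrist")["tool_from_camera"]).round(3),optics.camera_model("wrist")["K"])
E
```

```text
red [283.2 271.5] [282, 270, 4, 4, 11] [0.502 0.093 0.088]
orange/yel [402.9 207.2] [393, 198, 21, 19, 188] [ 0.678 -0.246  0.06 ]
orange/yel [255. 231.] [254, 230, 3, 3, 5] [0.62  0.174 0.06 ]
orange/yel [406.8 270.9] [403, 263, 9, 17, 130] [ 0.498 -0.25   0.06 ]
orange/yel [297.1 273.9] [296, 273, 3, 3, 8] [0.496 0.057 0.06 ]
orange/yel [272.  288.8] [271, 287, 3, 4, 10] [0.456 0.128 0.06 ]
blue [291.9 240.5] [270, 222, 34, 50, 170] [0.593 0.071 0.046]
blue [244.7 268.5] [236, 240, 33, 52, 203] [0.516 0.206 0.046]
green [450.8 262. ] [449, 259, 5, 6, 9] [ 0.521 -0.377  0.044]
[[ 0.001 -0.964 -0.266  0.066]
 [ 1.     0.001 -0.001 -0.   ]
 [ 0.001 -0.266  0.964 -0.119]
 [ 0.     0.     0.     1.   ]] [[371.64829954   0.         326.73452828]
 [  0.         371.64829954 241.53165459]
 [  0.           0.           1.        ]]
```

View pics/topcrop.png

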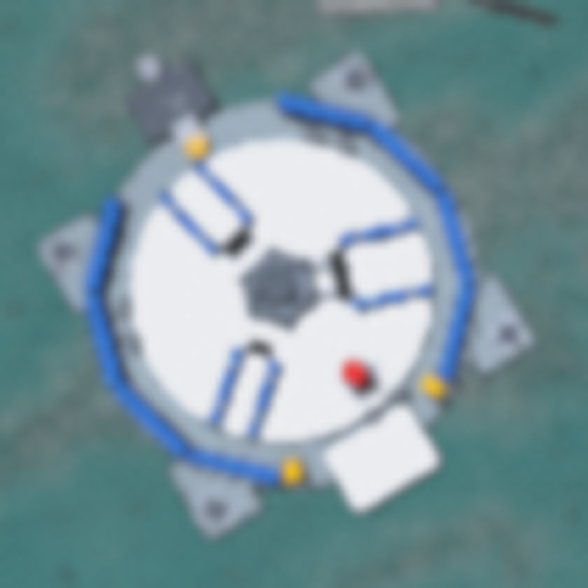

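The crop shows the hub at about (282,288), the yellow gate posts at (292,471) and (433,387), and the red post at (355,375). The wide channel opens right towards (425,258), so the table is at about +72°. I'll check the overhead clearance, then look from the wrist camera.

```bash
python3 - <<'E'
from h import *
d=np.load("top0.npz")["d"]
def pt(n,u,v,D): o,k=ray(n,(u,v)); return o+k*D[v,u]
for u,v in ((288,178),(288,184),(288,189),(288,194),(100,275),(185,272),(100,310)): print(u,v,pt("top",u,v,d).round(3))
q=down(np.radians(95))
print(r.solve_ik([.50,.10,.30],q))
r.reach([.50,.10,.30],q)
s=r.read_state(); p,dd=optics.get_image("wrist"); np.savez("w1.npz",p=p,d=dd,pos=s["eef_pos"],q=s["eef_rot"])
cv2.imwrite("pics/w1.png",p[:,:,::-1]); print(s["time_s"],s["eef_pos"],s["contact_force"])
E
```

```text
288 178 [0.656 0.043 0.565]
288 184 [0.65  0.045 0.537]
288 189 [0.64  0.045 0.536]
288 194 [0.631 0.046 0.529]
100 275 [0.502 0.588 0.122]
185 272 [0.508 0.367 0.08 ]
100 310 [0.407 0.575 0.15 ]
[ 4.69964718e-02  2.82674400e-01  1.48680584e+00 -4.44089210e-16
  1.37211242e+00 -1.61106632e+00]
2.0 [0.49978769 0.10068912 0.29994668] [-0.73316625 -0.01469479 -0.63943182]
```

View pics/w1.png

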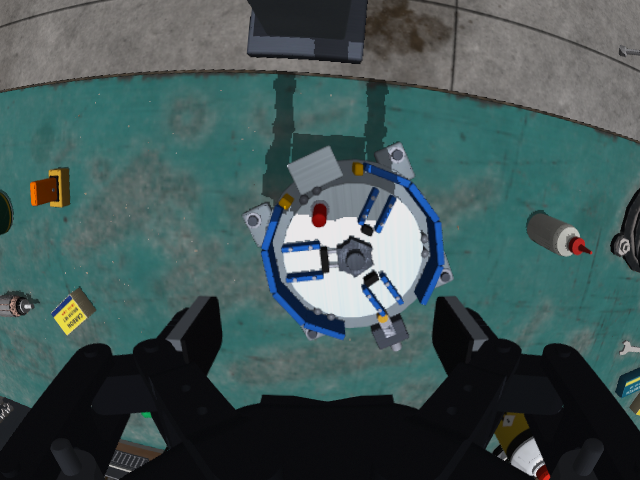

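```bash
cat >> h.py <<'E'
def cloud(p,D,pos,q):
    m=optics.camera_model("wrist"); K=np.array(m["K"]); T=np.array(m["tool_from_camera"]); R=Ro.from_quat(q).as_matrix()
    v,u=np.mgrid[:480,:640]; x=(u-K[0,2])/K[0,0]; y=(v-K[1,2])/K[1,1]; th=np.hypot(x,y)+1e-9
    c=np.dstack([x/th*np.tan(th),y/th*np.tan(th),np.ones_like(th)])*D[...,None]
    X=(c@T[:3,:3].T+T[:3,3])@R.T+pos; X[(D<=0)|(th>1.3)]=np.nan; return X
E
python3 - <<'E'
from h import *
from scipy.optimize import least_squares as LS
w=np.load("w1.npz"); p,D,pos,q=w["p"],w["d"],w["pos"],w["q"]; X=cloud(p,D,pos,q)
B=(230,130,460,350)
print("bench z",np.nanmedian(X[100:130,150:250,2]),"table z",X[220:240,375:385,2].mean())
_,_,bm=blobs(p,[100,130,60],[125,255,255],1,B)
P=X[(bm>0)&(np.abs(X[...,2]-.046)<.003)]
c0=np.array([.545,.1]); P=P[np.abs(np.hypot(*(P[:,:2]-c0).T)-.093)<.03]
f=LS(lambda t:np.hypot(P[:,0]-t[0],P[:,1]-t[1])-.093,c0,loss="soft_l1",f_scale=.002); C=f.x
print("centre rim fit",C,len(P),np.abs(f.fun).mean(),"stub by ray",wplane((354,256),.058,pos,q).round(4))
ys=[]
for c,s in blobs(p,[18,120,120],[32,255,255],8,B)[0]:
    Y=wplane(c,.047,pos,q); print("yellow",c,s,Y.round(4),np.hypot(*(Y[:2]-C))); 
    if c[1]<250: ys.append(Y[:2])
b,l,m=blobs(p,[-8,120,60],[8,255,255],8,B)
for c,s in b:
    k=X[(m>0)&(X[...,2]>.085)&(X[...,2]<.095)]; print("red",c,s,len(k),k[:,:2].mean(0),k[:,2].mean())
A=k[:,:2].mean(0)
print("post r",np.hypot(*(A-C)),"ang",np.degrees(np.arctan2(*(A-C)[::-1])))
# channel walls blue, radius 35..76 
W=X[(bm>0)&(np.abs(X[...,2]-.046)<.003)]; d=W[:,:2]-C; rr=np.hypot(*d.T); a=np.degrees(np.arctan2(d[:,1],d[:,0]))
s=(rr>.036)&(rr<.076); h,e=np.histogram(a[s],72,(-180,180)); print([(e[i],h[i]) for i in range(72) if h[i]])
if len(ys)==2:
    M=(ys[0]+ys[1])/2-C; t=ys[0]-ys[1]; n=np.array([-t[1],t[0]])
    print("gate ang mid",np.degrees(np.arctan2(M[1],M[0])),"perp",np.degrees(np.arctan2(n[1],n[0])),np.hypot(*t))
# spacer
b,l,m=blobs(p,[5,120,80],[28,255,255],20,(20,155,85,220))
for z0,z1,nm in ((.055,.075,"grip"),(.015,.025,"brass")):
    k=X[(m>0)&(X[...,2]>z0)&(X[...,2]<z1)]; 
    if len(k)>4: print(nm,len(k),cv2.minAreaRect((k[:,:2]*1000).astype(np.float32)),k.mean(0))
E
```

```text
bench z 0.001213109495702247 table z nan
centre rim fit [0.54817838 0.12859154] 2092 0.009519725675730286 stub by ray [0.5455 0.1317 0.058 ]
yellow [359.  169.1] [356, 165, 7, 9, 62] [0.4582 0.1284 0.047 ] 0.0900045165113468
yellow [284.4 203.5] [280, 199, 10, 10, 60] [0.4996 0.0565 0.047 ] 0.08690425365576357
yellow [382.4 318.6] [378, 315, 10, 8, 56] [0.6198 0.1733 0.047 ] 0.08444215093555436
red [319.1 215.1] [312, 204, 15, 23, 282] 165 [0.50381817 0.09276969] 0.09054744684588516
post r 0.05701783316627508 ang -141.07835536887973
[(np.float64(-105.0), np.int64(16)), (np.float64(-100.0), np.int64(38)), (np.float64(-95.0), np.int64(85)), (np.float64(-90.0), np.int64(20)), (np.float64(-65.0), np.int64(45)), (np.float64(-60.0), np.int64(57)), (np.float64(-55.0), np.int64(32)), (np.float64(-50.0), np.int64(21)), (np.float64(-45.0), np.int64(2)), (np.float64(25.0), np.int64(32)), (np.float64(30.0), np.int64(83)), (np.float64(35.0), np.int64(9)), (np.float64(45.0), np.int64(1)), (np.float64(50.0), np.int64(55)), (np.float64(55.0), np.int64(49)), (np.float64(60.0), np.int64(16)), (np.float64(135.0), np.int64(20)), (np.float64(140.0), np.int64(48)), (np.float64(145.0), np.int64(80)), (np.float64(150.0), np.int64(12)), (np.float64(160.0), np.int64(52)), (np.float64(165.0), np.int64(106)), (np.float64(170.0), np.int64(14))]
gate ang mid -152.4392215607261 perp -150.01498762231884 0.08297297157313616
grip 228 ((501.9036560058594, -257.5058288574219), (29.60093116760254, 12.785493850708008), 2.6818525791168213) [ 0.5022607  -0.25554647  0.0640257 ]
brass 233 ((502.12982177734375, -257.0727233886719), (23.28925132751465, 49.31837844848633), 89.9376220703125) [ 0.50169169 -0.25386813  0.0212107 ]
```

```bash
python3 - <<'E'
from h import *
from scipy.optimize import least_squares as LS
w=np.load("w1.npz"); p,D,pos,q=w["p"],w["d"],w["pos"],w["q"]; X=cloud(p,D,pos,q)
_,_,bm=blobs(p,[100,130,60],[125,255,255],1,(230,130,460,350))
P=X[(bm>0)&(np.abs(X[...,2]-.0465)<.0025)]; C=np.array([.5465,.132])
for tol in (.01,.006,.005):
    k=P[np.abs(np.hypot(*(P[:,:2]-C).T)-.093)<tol]
    f=LS(lambda t:np.hypot(k[:,0]-t[0],k[:,1]-t[1])-.093,C); C=f.x
print("C",C,len(k),f.fun.std())
g=np.array([[.4582,.1284],[.4996,.0565]]); M=g.mean(0)-C; A=np.array([.5038,.0928])-C
ga=np.degrees(np.arctan2(M[1],M[0])); pa=np.degrees(np.arctan2(A[1],A[0])); print("gate",ga,np.hypot(*M),"post",pa,np.hypot(*A),"posts r",np.hypot(*(g-C).T))
d=P[:,:2]-C; rr=np.hypot(*d.T); a=np.degrees(np.arctan2(d[:,1],d[:,0]))
for lo,hi in ((-115,-40),(15,75),(130,178)):
    s=(rr>.037)&(rr<.075)&(a>lo)&(a<hi); mid=(a[s].min()+a[s].max())/2
    for _ in range(4):
        n=np.array([-np.sin(np.radians(mid)),np.cos(np.radians(mid))]); o=d[s]@n; al=d[s]@np.array([n[1],-n[0]])
        s1=o>0; f=[np.polyfit(al[t],o[t],1) for t in (s1,~s1)]; mid+=np.degrees((f[0][0]+f[1][0])/2)
    print(mid,"wall gap",o[s1].mean()-o[~s1].mean(),"offset",(o[s1].mean()+o[~s1].mean())/2)
# post using both top-circle and side
m=blobs(p,[-8,120,60],[8,255,255],8,(230,130,460,350))[2]; k=X[(m>0)&(X[...,2]>.0885)&(X[...,2]<.0925)]; print(cv2.minEnclosingCircle((k[:,:2]*1000).astype(np.float32)),len(k))
E
```

```text
C [0.55071712 0.1334156 ] 2408 0.0023115324751378
gate -150.29889783950458 0.08267937638528741 post -139.11765110145572 0.06205516168844094 posts r [0.09265298 0.09235242]
-78.24984649332696 wall gap 0.033809498808171023 offset -0.0006952687066869665
41.36424086330051 wall gap 0.02376723398493618 offset 0.00023727772294420638
161.33344595922802 wall gap 0.019689209401956252 offset 0.0001605164962239251
((504.49554443359375, 92.67826080322266), 6.495269298553467) 150
```

The fit agrees with the given sizes: rim radius 93 mm, post radius 62 mm and wall spacings of 34, 24 and 20 mm. The jig centre is (0.5507, 0.1334), the gate is at -150.2° and the table is at +71.7°. Next I'll pinch the post and turn it.

```bash
python3 - <<'E'
from h import *
C=np.array([.5507,.1334]); R=.062
def pose(a,z): a=np.radians(a); return [*(C+R*np.array([np.cos(a),np.sin(a)])),z]
def q(a): return down(np.radians(a+270))
a0,a1=-139.2,-210.9
P0=[.5042,.0927]
r.reach([*P0,.15],q(a0)); command_gripper(.05,40)
print(r.move_straight([*P0,.082],speed=.15,max_force=15))
command_gripper(.0,40); s=r.read_state(); print("grip",s["grip_width"],s["grip_force"],s["contact_force"].round(1))
for a in np.linspace(a0,a1,9)[1:]:
    r.move_straight(pose(a,.082),q(a),speed=.06); s=r.read_state(); print(round(a),s["contact_force"].round(1),s["eef_pos"].round(4),round(s["grip_width"],4))
command_gripper(.05); r.hold(.2); print(r.read_state()["time_s"])
e=r.read_state()["eef_pos"]; r.move_straight([e[0],e[1],.15],speed=.25)
r.reach([.50,.10,.30],down(np.radians(75)))
s=r.read_state(); p,dd=optics.get_image("wrist"); np.savez("w2.npz",p=p,d=dd,pos=s["eef_pos"],q=s["eef_rot"])
cv2.imwrite("pics/w2.png",p[:,:,::-1]); print(s["time_s"],s["contact_force"].round(1))
X=cloud(p,dd,s["eef_pos"],s["eef_rot"])
_,_,bm=blobs(p,[100,130,60],[125,255,255],1,(200,100,480,380))
P=X[(bm>0)&(np.abs(X[...,2]-.0465)<.003)]; d=P[:,:2]-C; rr=np.hypot(*d.T); a=np.degrees(np.arctan2(d[:,1],d[:,0]))
for c0 in (-150,-30,90):
    s=(rr>.037)&(rr<.074)&(np.abs(a-c0)<35); mid=c0
    for _ in range(4):
        n=np.array([-np.sin(np.radians(mid)),np.cos(np.radians(mid))]); o=d[s]@n; al=d[s]@np.array([n[1],-n[0]])
        s1=o>0; f=[np.polyfit(al[t],o[t],1) for t in (s1,~s1)]; mid+=np.degrees((f[0][0]+f[1][0])/2)
    print(mid,"gap",o[s1].mean()-o[~s1].mean(),"off",(o[s1].mean()+o[~s1].mean())/2)
E
```

```text
False
grip 0.012781529311051433 38.945462107658386 [-1.2 -0.   5.7]
-148 [ 0.4 -0.5  6.2] [0.4984 0.1008 0.083 ] 0.0127
-157 [-2.  -0.4  7.1] [0.4938 0.1094 0.083 ] 0.0124
-166 [-3.3 -0.5  7.6] [0.4906 0.1186 0.0829] 0.013
-175 [-3.3 -1.5  8.6] [0.4888 0.1282 0.083 ] 0.0126
-184 [-4.7 -1.3  9.3] [0.4886 0.138  0.0829] 0.0128
-193 [-4.7  0.3  9.5] [0.4899 0.1476 0.083 ] 0.0129
-202 [-5.2  0.4  9.8] [0.4928 0.1569 0.083 ] 0.0129
-211 [-5.1  0.4  8.5] [0.4969 0.1655 0.083 ] 0.0129
7.2833
8.4 [ 0.4 -1.2  0.4]
-150.5107038378391 gap 0.033753012909265315 off -0.0001809063980368203
-30.580592058212375 gap 0.02381568324793917 off 7.057307363065625e-05
89.75518389014684 gap 0.019973073860087155 off 0.0004706165186102512
```

View pics/w2.png

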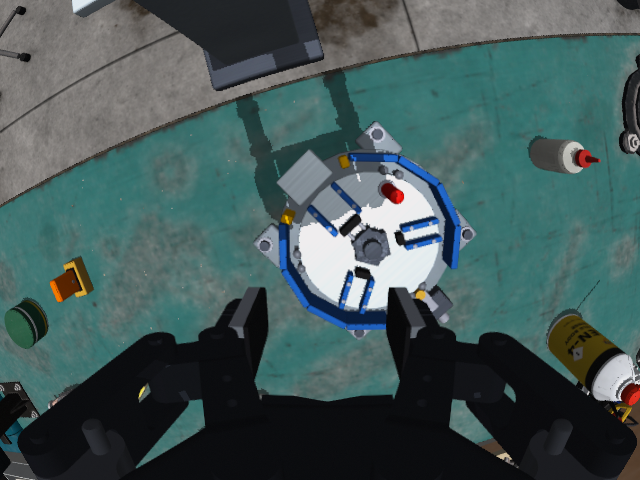

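The table is in line: the channels measure -150.5°, -30.6° and 89.8°, and the gate is at -150.3°. In the image the wide channel at (335,210) faces the tongue at (305,178). The post at (392,193) is free. On to the spacer.

```bash
python3 - <<'E'
from h import *
command_gripper(.05,60)
r.reach([.49,-.256,.22],down(np.radians(91)))
s=r.read_state(); p,dd=optics.get_image("wrist"); pos,q0=s["eef_pos"],s["eef_rot"]
X=cloud(p,dd,pos,q0); cv2.imwrite("pics/w3.png",p[:,:,::-1])
m=blobs(p,[3,120,80],[28,255,255],20)[2]; near=(np.hypot(X[...,0]-.502,X[...,1]+.256)<.045)&(m>0)
res={}
for nm,z0,z1 in (("grip",.060,.07),("brass",.017,.024)):
    k=X[near&(X[...,2]>z0)&(X[...,2]<z1)]; res[nm]=cv2.minAreaRect((k[:,:2]*1000).astype(np.float32)); print(nm,len(k),res[nm],k[:,2].mean())
(cx,cy),(w,h),an=res["grip"]; th=an if w>h else an-90; th=(th+90)%180-90
assert abs(max(w,h)-30)<4 and abs(min(w,h)-12)<4, "size"
c=np.array([cx,cy])/1000; print("grip",c,"yaw",th)
assert abs(th)<20
q=down(np.radians(th+90))
r.reach([*c,.12],q); print(r.move_straight([*c,.049],speed=.12,max_force=12))
s=r.read_state(); print(s["eef_pos"],s["contact_force"].round(1))
command_gripper(0,60); s=r.read_state(); print(s["grip_width"],s["grip_force"],s["contact_force"].round(1),s["eef_pos"],s["time_s"])
E
```

```text
grip 569 ((501.1790771484375, -258.2640075683594), (28.967281341552734, 11.688776969909668), 0.7357352375984192) 0.06553427419459382
brass 634 ((501.3980712890625, -258.36431884765625), (50.070884704589844, 22.810943603515625), 0.4702938199043274) 0.020877627344632797
grip [ 0.50117908 -0.25826401] yaw 0.7357352375984192
False
[ 0.50187429 -0.25874311  0.05019011] [ 0.  -0.   0.2]
0.011330552964197407 59.111300110816956 [-0.5  0.3  4.9] [ 0.50155602 -0.258517    0.0496888 ] 11.7333
```

```bash
python3 - <<'E'
from h import *
C=np.array([.5507,.1334]); g=np.radians(-150.35); u=np.array([np.cos(g),np.sin(g)])
e=r.read_state()["eef_pos"]; r.move_straight([e[0],e[1],.15],speed=.2)
q=down(g+np.radians(270))
P=C+.175*u; r.reach([*P,.15],q); r.move_straight([*P,.0825],speed=.15)
r.hold(.2); s=r.read_state(); print(s["eef_pos"],P,s["contact_force"].round(1),s["grip_width"],s["time_s"])
p,dd=optics.get_image("wrist"); pos,qq=s["eef_pos"],s["eef_rot"]; np.savez("w4.npz",p=p,d=dd,pos=pos,q=qq); cv2.imwrite("pics/w4.png",p[:,:,::-1])
R=Ro.from_quat(qq).as_matrix()
for nm,lo,hi,z in (("yel",[18,120,100],[32,255,255],.047),("orange",[3,120,80],[17,255,255],.095)):
    for c,st in blobs(p,lo,hi,25)[0]:
        W=wplane(c,z,pos,qq); print(nm,c,st,W.round(4),"tool xy",(R.T@(W-pos))[:2].round(4))
E
```

```text
[0.39933494 0.04667598 0.08333415] [0.39861388 0.04682742] [ 0.1 -0.  -2.1] 0.011353272708706622 14.4167
yel [327.3 258.3] [300, 244, 56, 41, 1415] [0.3856 0.0379 0.047 ] tool xy [ 0.0163 -0.0008]
orange [326.9 329.8] [308, 269, 38, 119, 3979] [0.3934 0.0423 0.095 ] tool xy [ 0.0073 -0.0009]
```

View pics/w4.png

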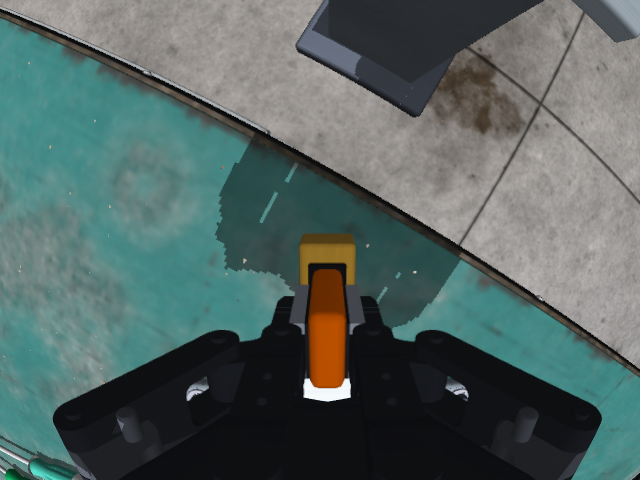

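The picture shows only the held spacer (grip at (327,330), brass at (327,258)); the gripper hides the gate. The grip is centred in the hand and the camera's lateral bias is about -0.8 mm, which I'll correct for. Next I'll insert in steps, watching the force.

```bash
cat > ins.py <<'E'
from h import *
C=np.array([.5507,.1334]); g=np.radians(-150.4); u=np.array([np.cos(g),np.sin(g)]); n=np.array([u[1],-u[0]]); q=down(g+np.radians(270))
def go(rad,lat,z,sp=.06,mf=None):
    f=r.move_straight([*(C+rad*u+lat*n),z],q,speed=sp,max_force=mf); s=r.read_state(); e=s["eef_pos"][:2]-C; F=s["contact_force"]
    print(f"cmd {rad:.4f} {lat:.4f} {z:.4f} stop={f} r={e@u:.4f} lat={e@n:.4f} z={s['eef_pos'][2]:.4f} Fr={F[:2]@u:.1f} Fl={F[:2]@n:.1f} Fz={F[2]:.1f} M={s['torque'].round(2)} w={s['grip_width']:.4f} t={s['time_s']:.1f}")
    return f,s,F[:2]@u,F[:2]@n
E
python3 - <<'E'
from ins import *
print(n)
go(.175,.001,.0806)
for rad in (.14,.115,.105,.095,.085,.075,.067):
    f,s,Fr,Fl=go(rad,.001,.0806,.06 if rad>.12 else .04,10)
    if f or abs(Fl)>6: break
E
```

```text
[-0.49394187  0.86949493]
cmd 0.1750 0.0010 0.0806 stop=False r=0.1750 lat=0.0011 z=0.0807 Fr=-0.4 Fl=0.8 Fz=-1.4 M=[0.02 0.   0.03] w=0.0112 t=14.7
cmd 0.1400 0.0010 0.0806 stop=False r=0.1403 lat=0.0013 z=0.0804 Fr=-0.4 Fl=-0.0 Fz=-1.5 M=[-0.01  0.02  0.02] w=0.0115 t=15.4
cmd 0.1150 0.0010 0.0806 stop=False r=0.1152 lat=0.0012 z=0.0805 Fr=0.1 Fl=1.0 Fz=-2.3 M=[0.03 0.02 0.  ] w=0.0114 t=16.2
cmd 0.1050 0.0010 0.0806 stop=False r=0.1048 lat=0.0010 z=0.0805 Fr=-0.4 Fl=-0.7 Fz=-1.9 M=[ 0.03 -0.01 -0.04] w=0.0114 t=16.6
cmd 0.0950 0.0010 0.0806 stop=False r=0.0948 lat=0.0010 z=0.0805 Fr=0.4 Fl=0.2 Fz=-2.8 M=[0.01 0.03 0.01] w=0.0112 t=17.0
cmd 0.0850 0.0010 0.0806 stop=False r=0.0849 lat=0.0011 z=0.0805 Fr=0.2 Fl=0.2 Fz=-1.7 M=[ 0.   -0.06 -0.  ] w=0.0111 t=17.4
cmd 0.0750 0.0010 0.0806 stop=False r=0.0748 lat=0.0010 z=0.0805 Fr=0.4 Fl=-0.4 Fz=-2.4 M=[-0.05  0.    0.05] w=0.0113 t=17.8
cmd 0.0670 0.0010 0.0806 stop=False r=0.0668 lat=0.0010 z=0.0806 Fr=0.7 Fl=-0.3 Fz=-2.1 M=[-0.03 -0.02  0.03] w=0.0116 t=18.2
```

```bash
python3 - <<'E'
from ins import *
go(.067,.001,.077,.02,4)
z=r.read_state()["eef_pos"][2]; r.hold(.2)
for rad in (.062,.059,.056,.054,.052,.051,.050,.049,.048):
    f,s,Fr,Fl=go(rad,.001,z,.02,15)
    if f or Fr>18 or abs(Fl)>8: break
r.hold(.4); s=r.read_state(); e=s["eef_pos"][:2]-C; print(e@u,e@n,s["eef_pos"][2],s["contact_force"][:2]@u,s["contact_force"].round(1))
p,_=optics.get_image("scene"); cv2.imwrite("pics/s5.png",cv2.resize(p[190:290,220:360,::-1],None,fx=5.5,fy=5.5,interpolation=cv2.INTER_CUBIC))
p,_=optics.get_image("wrist"); cv2.imwrite("pics/w5.png",p[:,:,::-1])
E
```

```text
cmd 0.0670 0.0010 0.0770 stop=True r=0.0669 lat=0.0009 z=0.0796 Fr=0.7 Fl=1.1 Fz=7.2 M=[-0.    0.16  0.03] w=0.0113 t=18.4
cmd 0.0620 0.0010 0.0796 stop=False r=0.0616 lat=0.0009 z=0.0797 Fr=-1.9 Fl=-0.2 Fz=0.1 M=[ 0.05 -0.18  0.01] w=0.0110 t=19.0
cmd 0.0590 0.0010 0.0796 stop=False r=0.0597 lat=0.0011 z=0.0797 Fr=5.0 Fl=-1.1 Fz=4.9 M=[-0.5   0.61  0.01] w=0.0112 t=19.3
cmd 0.0560 0.0010 0.0796 stop=False r=0.0578 lat=0.0012 z=0.0797 Fr=8.5 Fl=-2.0 Fz=9.5 M=[-0.95  1.16 -0.  ] w=0.0110 t=19.6
cmd 0.0540 0.0010 0.0796 stop=False r=0.0562 lat=0.0012 z=0.0797 Fr=10.3 Fl=-1.6 Fz=9.5 M=[-1.1   1.38  0.  ] w=0.0113 t=19.9
cmd 0.0520 0.0010 0.0796 stop=False r=0.0544 lat=0.0012 z=0.0797 Fr=11.3 Fl=-1.7 Fz=11.5 M=[-1.19  1.52 -0.03] w=0.0113 t=20.1
cmd 0.0510 0.0010 0.0796 stop=False r=0.0537 lat=0.0012 z=0.0798 Fr=12.8 Fl=-2.3 Fz=13.0 M=[-1.34  1.71 -0.04] w=0.0112 t=20.4
cmd 0.0500 0.0010 0.0796 stop=False r=0.0528 lat=0.0012 z=0.0798 Fr=12.7 Fl=-1.3 Fz=12.6 M=[-1.41  1.79 -0.03] w=0.0115 t=20.6
cmd 0.0490 0.0010 0.0796 stop=False r=0.0519 lat=0.0012 z=0.0798 Fr=13.7 Fl=-1.6 Fz=12.8 M=[-1.42  1.8   0.  ] w=0.0112 t=20.9
cmd 0.0480 0.0010 0.0796 stop=False r=0.0510 lat=0.0012 z=0.0798 Fr=14.3 Fl=-1.4 Fz=12.6 M=[-1.45  1.81 -0.06] w=0.0117 t=21.1
0.05097451229982667 0.0012026333301664459 0.07976752741185028 12.97665493023664 [-10.1  -8.4  12.8]
```

View pics/s5.png

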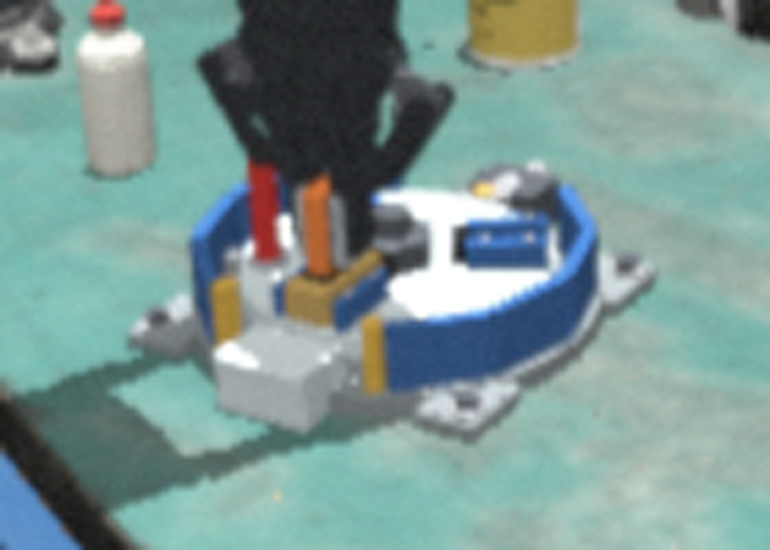

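View pics/w5.png

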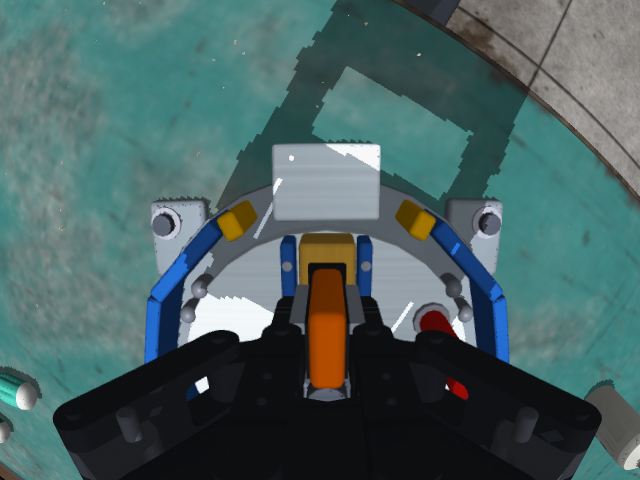

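The spacer stands upright in the channel between the blue walls, at (327,255) in the wrist view. The force has not yet risen sharply, so I'll keep pushing until it meets the hub.

```bash
python3 - <<'E'
from ins import *
z=.0796
for i in range(1,13):
    f,s,Fr,Fl=go(.048-.001*i,.001,z,.02,15)
    if f or Fr>26 or abs(Fl)>10: break
r.hold(.4); s=r.read_state(); e=s["eef_pos"][:2]-C; print(e@u,e@n,s["contact_force"][:2]@u,s["contact_force"].round(1))
E
```

```text
cmd 0.0470 0.0010 0.0796 stop=False r=0.0501 lat=0.0012 z=0.0798 Fr=14.4 Fl=-1.7 Fz=13.5 M=[-1.45  1.95 -0.01] w=0.0117 t=21.9
cmd 0.0460 0.0010 0.0796 stop=False r=0.0497 lat=0.0013 z=0.0798 Fr=17.5 Fl=-2.3 Fz=15.4 M=[-1.72  2.23 -0.07] w=0.0114 t=22.1
cmd 0.0450 0.0010 0.0796 stop=False r=0.0495 lat=0.0013 z=0.0798 Fr=20.9 Fl=-2.4 Fz=18.7 M=[-2.15  2.65 -0.04] w=0.0114 t=22.4
cmd 0.0440 0.0010 0.0796 stop=False r=0.0494 lat=0.0013 z=0.0799 Fr=23.1 Fl=-3.4 Fz=21.9 M=[-2.56  3.11 -0.06] w=0.0116 t=22.6
cmd 0.0430 0.0010 0.0796 stop=False r=0.0492 lat=0.0013 z=0.0799 Fr=26.7 Fl=-3.7 Fz=24.1 M=[-2.94  3.62 -0.04] w=0.0116 t=22.9
0.04922413635662183 0.0012952549510882757 27.696030389455895 [-22.3 -16.8  24.3]
```

It reached the hard stop at r ≈ 0.0497, about 10.5 mm past first contact with the tile. I'll ease the push a little, check, and hand in.

```bash
python3 - <<'E'
from ins import *
go(.0445,.001,.0796,.02); r.hold(.6)
s=r.read_state(); e=s["eef_pos"][:2]-C; Fr=s["contact_force"][:2]@u; print(e@u,e@n,Fr,s["contact_force"].round(1),s["grip_width"],s["grip_force"],s["time_s"])
p,dd=optics.get_image("wrist"); cv2.imwrite("pics/w6.png",p[:,:,::-1]); X=cloud(p,dd,s["eef_pos"],s["eef_rot"])
m=blobs(p,[18,120,80],[32,255,255],25,(295,225,360,300))[2]; k=X[(m>0)&(X[...,2]>.043)&(X[...,2]<.058)]; d=k[:,:2]-C
print("brass top z vs radius",np.polyfit(d@u,k[:,2],1),k[:,2].mean(),"outer end r",np.percentile(d@u,99),"lat",d.dot(n).min(),d.dot(n).max())
E
```

```text
cmd 0.0445 0.0010 0.0796 stop=False r=0.0494 lat=0.0013 z=0.0798 Fr=22.7 Fl=-3.4 Fz=20.6 M=[-2.35  2.82 -0.02] w=0.0113 t=23.5
0.049426997543597195 0.0012588377175737787 23.321126976645104 [-19.1 -13.5  19.7] 0.01136597277958396 61.54292821884155 24.1
brass top z vs radius [-0.01337752  0.05229673] 0.05137508630490064 outer end r 0.07523377945974255 lat -0.01148502884082068 0.01205653201389276
```

```bash
python3 -c "
from workcell import r
print(r.finish_job())"
```

```text
the job is handed in; nothing more can be done
None
```

The job is handed in at about 24 s: the table is in line with the gate and the post released, and the gripped spacer stands upright in the wide channel, pressing the tile against the hub with about 23 N; the tin, bottle and carton were not touched.

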